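Dress two cameras with their lenses for the show table

TASK

Two cameras lie on their backs with their lens mounts open. Build up the larger one in this order: the bright extension tube in its mount, the tall lens on the tube, and the black hood in the front of the tall lens; and put the short bright lens in the mount of the smaller camera. The parts only drop in, without turning: seat each one fully and upright, let go, and leave the light meter, film tub and film box where they are.

Things in the scene. Friction and masses are not known exactly. Their poses are not given: they have to be found in the camera images.
- reflex_mouth (a point): Larger camera, fixed, on its back: black body 92 x 142 mm, 38 mm high, bright top plate and prism hump on its +x side. This point is the centre of the open mouth of its steel mount ring, at the ring's top (52 mm above the table); z up. The ring stands 14 mm above the body, 52 mm outside, 44 mm bore, 14 mm deep.
- compact_mouth (a point): Smaller camera, fixed, on its back: black body 66 x 112 mm, 32 mm high, bright top plate on its +x side, no hump. This point is the centre of the open mouth of its steel mount ring, at the ring's top (46 mm above the table); z up. The ring stands 14 mm above the body, 42 mm outside, 34 mm bore, 14 mm deep.
- tube_c (a point): Extension tube, loose, upright: short bright aluminium ring with a thick flat rim, 34 mm high, 90 g. Below, a spigot 38 mm in diameter, 8 mm long, tapered foot; above it a straight ring 54 mm in diameter, 26 mm tall, open 44 mm bore 26 mm deep. Seated, its shoulder rests on the mount's rim. The point is its centre, 17 mm above its underside; z up its axis.
- lens_c (a point): Tall lens, loose, upright: black, greenish glass on top, 64 mm high, 280 g. Below, a spigot 38 mm in diameter, 8 mm long, tapered foot; above it a straight barrel 56 mm in diameter, 56 mm tall; in its top a recess 44 mm wide, 10 mm deep. Seated, its shoulder rests on the tube's rim. The point is its centre, 32 mm above its underside; z up its axis.
- hood_c (a point): Lens hood, loose, upright: thin-walled black cup, no glass, 42 mm high, 50 g. Spigot 38 mm in diameter, 8 mm long, tapered foot; then a 46 mm collar flaring to a straight part 58 mm in diameter from 17 to 42 mm up; open on top. Seated, the spigot is in the tall lens's recess, the collar on its rim. The point is its centre, 21 mm above its underside; z up its axis.
- small_c (a point): Short lens, loose, upright: bright barrel with dark ribs, black front and glass on top, 42 mm high, 140 g. Below, a spigot 28 mm in diameter, 8 mm long, tapered foot; above it a straight barrel 46 mm in diameter, 34 mm tall. Seated, its shoulder rests on the smaller camera's mount rim. The point is its centre, 21 mm above its underside; z up its axis.
- meter_c (a point): Light meter, loose bystander: grey box 70 x 46 x 22 mm lying flat, between the two cameras; the point is its centre, x along its 70 mm side.
- filmtub_c (a point): Film tub, loose bystander: upright black cylinder with a grey lid, 32 mm in diameter, 52 mm high; the point is its centre.
- filmbox_c (a point): Film box, loose bystander: cardboard box 85 x 60 x 50 mm with a paper band, off to the left; the point is its centre, x along its 85 mm side.

How it is judged (in metres and radians):
At the end, for the whole second after the job is handed in: Tube in the larger camera's mount, tall lens on the tube, hood in the tall lens's front, short lens in the smaller camera's mount: each centred within 5 mm on what is under it, within 3 mm of its seated height, upright within 4 degrees, at rest and released (horizontal distance between tube_c and reflex_mouth below 0.005 m and z of tube_c in the frame of reflex_mouth between 0.006 and 0.012 m and angle between each of tube_c, lens_c, hood_c, small_c's own z axis and vertical below 0.07 rad and linear speed of each of tube, lens, hood, small below 0.02 m/s and horizontal distance between lens_c and tube_c below 0.005 m and z of lens_c in the frame of tube_c between 0.038 and 0.044 m and horizontal distance between hood_c and lens_c below 0.005 m and z of hood_c in the frame of lens_c between 0.042 and 0.048 m and horizontal distance between small_c and compact_mouth below 0.005 m and z of small_c in the frame of compact_mouth between 0.01 and 0.016 m); the robot touches nothing.
It fails at once if the light meter is pushed more than 25 mm from its place (distance of meter_c from where it was at the start of the episode above 0.025 m).
It fails at once if the film tub is pushed more than 25 mm from its place (distance of filmtub_c from where it was at the start of the episode above 0.025 m).
It fails at once if the film box is pushed more than 25 mm from its place (distance of filmbox_c from where it was at the start of the episode above 0.025 m).
It also fails if it takes over 120 s, if anything falls off the work surface, if the arm or the gripper's body presses on something with over 40 N, if the wrist force passes 120 N, or if a joint passes its speed limit or range.

ROBOT

A 6-joint arm with a two-finger parallel gripper is mounted at the origin on the work surface. World frame = base frame: x ahead of the robot, y to its left, z up, the work surface at z = 0. Lengths are in mm, angles in rad, forces in N, time in s.
With the tool pointing down it reaches from about 350 to 850 mm from the base axis. Payload 8.1 kg.
Tool frame: the origin (TCP) lies on the front face of the gripper's body, between the roots of the fingers; the fingertips stand 73 mm ahead of it and the grasp point (between the pads) lies 54 mm ahead of it; z points along the fingers, y is the line along which they close (so a half turn about z gives the same grasp; the last joint's range is limited). The gripper opens to 85 mm and grips with 20 to 120 N. Pads are 22 mm wide; open, the fingers measure 114 mm over their backs; the gripper's body (76 mm by 85 mm) begins 54 mm behind the grasp point. The pads swing forward as they close: fully open they stand 13 mm farther back than shut.
Start: joints at [1.173, 0.13, 1.488, -0, 1.523, -0.085], TCP at [184.613, 570.898, 303.892] pointing down, gripper open.
Joint ranges: [-2.96, 2.96], [-0.89, 2.26], [0.02, 2.5], [-1.34, 4.48], [0, 2.73], [-2.66, 2.66]. Speed limits (rad/s): [2.39, 2.39, 2.79, 3.14, 3.14, 3.14].

INTERFACE

Orientations are given as a unit quaternion [w, x, y, z].
In Python, from station import env gives the robot as it stands.
- The arm moves only by the shell command python3 -m crank 'ROWS' [FORCE]. ROWS is a JSON object of lists of equal length, an entry for each row: "travel": the shift along the tool's x, y, z in units of 1 m (1.0 is 1 m), a list of three; "turn": the turn, a rotation vector about the tool's x, y, z in units of 30 degrees (1.0 is 30 degrees), a list of three; "fingers": the opening, from 0 (shut) to 1 (fully open). In form: {"travel": [[x, y, z], ...], "turn": [[wx, wy, wz], ...], "fingers": [fingers, ...]}. A call has exactly 5 rows; each row is the pose to reach, as a shift and turn from the pose commanded when the call began, along the tool's axes at that moment; what a row does not reach only later rows make up. A row lasts 1/12 s, in which the tool goes at most 41.7 mm and 7.16 degrees, less where a joint would pass 70% of its speed; a pose out of reach is approached as far as the arm can. A call with a number of a shift or a turn outside -1 to 1 is refused whole. A call with a gripper value outside its range is refused whole. The fingers move at their own pace and stop on an object; FORCE is the grip in N (left out, the last holds). Time passes only in rows, so rows that repeat a pose let the fingers close, or fill a call up. It gives the time, the measured TCP pose, the force, the opening and the grip force at its end, in the units of the state.
- env.get_state(): the state, without advancing time (a new reading comes with each control period).
- env.capture(name): name is "side" or "top" or "wrist"; returns a dict with "color" (420x560x3 uint8, red, green, blue), "range_z" (420x560 float32, mm along the optical axis (not along the pixel's ray), 0 where there is no reading), "intrinsics" (3x3 intrinsics, pixels), "world_from_camera" (4x4, takes a point from camera to world coordinates). Camera axes: x right, y down, z forward; pixel columns grow to the right and rows downward; lengths in mm; the calibration is good to about 2 mm. The wrist camera is an equidistant fisheye: a pixel r from the principal point sees the ray r / f radians off the axis. A picture is of the moment at which its call begins.
- env.close_job(): hands the job in; it is judged then, once.
Trained networks look in the newest picture that a camera, given by its name, has taken for a name from the list of things; names that differ only in an ending like _2 or _b are one class to them, and where a whole thing is asked for, a point or a joint stands for the part that bears it (a point fixed in the world has none). Each returns a list of dicts, best first, with "score" (0 to 1); they miss things now and then, are a little off and sometimes report something else, mostly with a low value. They report only what shows in the picture. A call takes as long as a camera call.
- env.look_for(camera, thing): "box" ([left, top, right, bottom] in pixels, round what is visible of it).
- env.pinpoint(camera, thing): "point" ([column, row] in pixels: a listed point, or the origin of a listed thing).
The state is a dict: "clock": time; "joint_positions": joint angles; "qvel": joint speeds; "tau": joint torques, N m; "position": TCP position; "ee_rot": TCP orientation; "force": force on the tool from outside, world axes, zero at the start; "ft_torque": the same for the moment, N m; "grip_width": finger opening in mm; "grasp_force": force on a finger pad.
Only numpy, scipy, OpenCV 4.12 (cv2) and the standard library are available. Lean on these libraries where they do the work, as an engineer would, in place of code of your own. Each camera call takes 0.05 s, during which the arm holds its last target. There are 200 camera calls.

## Working session

There is one attempt and no reset: what is moved stays moved. The work goes in short steps, Python scripts to look and compute and a shell command to move; the robot and the scene stay as the last step left them, time stands still between calls to the robot, and variables do not carry over. Pictures are saved under pics/ and viewed, at most 14 in all, crops included, and the job is handed in when it is done.

```bash
mkdir -p pics; ls; cat > h.py <<'E'
import numpy as np,cv2
from station import env
from scipy.spatial.transform import Rotation as R
def snap(cam,fn=None):
    c=env.capture(cam)
    if fn: cv2.imwrite('pics/'+fn,c['color'][:,:,::-1])
    return c
def ray(c,cam,p):
    K=np.array(c['intrinsics']);x=(p[0]-K[0,2])/K[0,0];y=(p[1]-K[1,2])/K[1,1]
    if cam=='wrist':
        r=np.hypot(x,y);s=np.tan(r)/r if r>1e-9 else 1;x*=s;y*=s
    return np.array([x,y,1.])
def world(c,cam,p,z=None):
    T=np.array(c['world_from_camera']);d=ray(c,cam,p)
    if z is None: return T[:3,:3]@(d*c['range_z'][int(round(p[1])),int(round(p[0]))])+T[:3,3]
    w=T[:3,:3]@d;return T[:3,3]+w*(z-T[2,3])/w[2]
def cloud(c,cam):
    K=np.array(c['intrinsics']);T=np.array(c['world_from_camera'])
    v,u=np.mgrid[:420,:560];x=(u-K[0,2])/K[0,0];y=(v-K[1,2])/K[1,1]
    if cam=='wrist':
        r=np.hypot(x,y)+1e-9;s=np.tan(np.minimum(r,1.5))/r;x=x*s;y=y*s
    Z=c['range_z'];P=np.stack([x*Z,y*Z,Z],-1)@T[:3,:3].T+T[:3,3]
    P[Z<=0]=np.nan;return P
def tool():
    s=env.get_state();q=s['ee_rot'];return np.array(s['position']),R.from_quat([q[1],q[2],q[3],q[0]]),s
E
cat > a.py <<'E'
from h import *
Z=dict(reflex_mouth=52,compact_mouth=46,tube_c=17,lens_c=32,hood_c=21,small_c=21,meter_c=11,filmtub_c=26,filmbox_c=25)
for cam in('top','side'):
    c=snap(cam,cam+'0.png')
    print(cam,np.array(c['world_from_camera']).round(2).tolist(),np.array(c['intrinsics'])[0,0])
    for n,z in Z.items():
        for d in env.pinpoint(cam,n)[:2]: print(n,round(d['score'],2),np.round(d['point']),world(c,cam,d['point'],z).round(0))
p,r,s=tool();print(p,r.as_matrix().round(3).tolist())
E
python3 a.py
```

```text
pics
top [[-0.0, -0.99, 0.15, 437.83], [-1.0, 0.0, -0.01, 64.08], [0.01, -0.15, -0.99, 948.31], [0.0, 0.0, 0.0, 1.0]] 414.747023174291
reflex_mouth 0.77 [389. 170.] [ 656. -183.   52.]
compact_mouth 0.67 [220. 169.] [658. 193.  46.]
compact_mouth 0.46 [387. 165.] [ 668. -178.   46.]
tube_c 0.76 [188. 272.] [433. 265.  17.]
hood_c 0.87 [353. 256.] [ 468. -103.   21.]
small_c 0.84 [279. 270.] [435.  63.  21.]
meter_c 0.97 [305. 174.] [657.   1.  11.]
filmtub_c 0.55 [309. 202.] [588.  -6.  26.]
filmbox_c 0.56 [142. 208.] [576. 370.  25.]
side [[0.84, -0.28, 0.46, 113.62], [-0.54, -0.47, 0.7, -653.73], [0.02, -0.84, -0.54, 644.48], [0.0, 0.0, 0.0, 1.0]] 530.228330424742
reflex_mouth 0.75 [386. 289.] [ 655. -183.   52.]
compact_mouth 0.97 [268. 196.] [650. 189.  46.]
tube_c 0.83 [160. 219.] [429. 269.  17.]
lens_c 0.57 [325. 362.] [ 480. -242.   32.]
hood_c 0.94 [267. 314.] [ 467. -102.   21.]
small_c 0.94 [206. 270.] [431.  57.  21.]
meter_c 0.88 [323. 255.] [654.  -8.  11.]
filmtub_c 0.95 [289. 261.] [575.  -5.  26.]
filmbox_c 0.95 [199. 180.] [569. 368.  25.]
[184.61038338 570.90129147 303.89933816] [[-0.951, 0.308, 0.0], [0.308, 0.951, 0.0], [-0.0, 0.0, -1.0]]
```

View pics/top0.png

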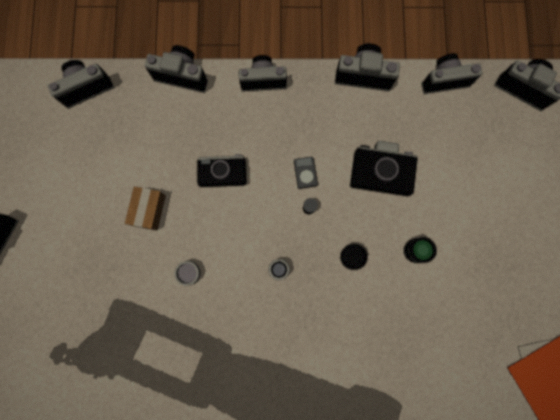

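View pics/side0.png

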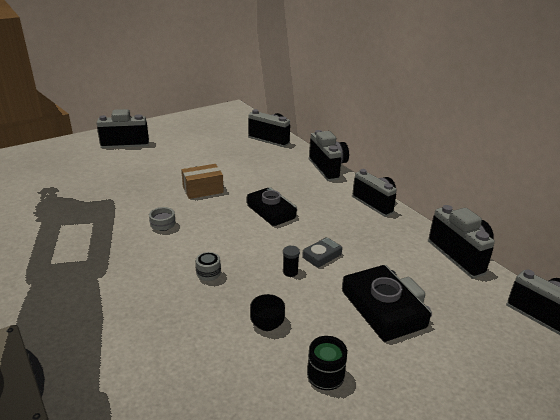

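```bash
cat > b.py <<'E'
from h import *
# top-camera depth: fit circles to the flat top faces
c=snap('top');P=cloud(c,'top')
def top(n,x,y,h,r):
    m=(np.hypot(P[...,0]-x,P[...,1]-y)<r+22)&(abs(P[...,2]-h)<6)
    q=P[m]
    if len(q)<8: print(n,'few',len(q));return
    (cx,cy),rad=cv2.minEnclosingCircle(q[:,:2].astype(np.float32))
    print(n,len(q),'mean',q.mean(0).round(1),'circ',round(cx,1),round(cy,1),round(rad,1))
top('tube',432,267,34,27);top('lens',480,-242,64,28);top('hood',468,-102,42,29);top('small',434,60,42,23)
top('reflex',656,-183,52,26);top('compact',655,192,46,21);top('tub',585,-5,52,16);top('meter',657,-2,22,40);top('box',575,370,50,50)
E
python3 b.py
```

```text
tube 174 mean [429.3 265.1  33.8] circ 429.7 264.9 26.9
lens 266 mean [ 477.9 -245.4   63. ] circ 478.1 -244.7 28.0
hood 112 mean [ 465.6 -101.    41.7] circ 464.9 -100.7 28.9
small 349 mean [437.3  64.   43. ] circ 437.5 63.7 22.8
reflex 149 mean [ 658.1 -175.3   51.3] circ 658.1 -176.5 26.3
compact 111 mean [658.6 193.8  45.6] circ 659.6 194.0 21.1
tub 161 mean [576.1  -5.3  52.1] circ 577.0 -5.8 16.0
meter 594 mean [657.3   2.6  22.5] circ 657.9 2.9 39.4
box 1091 mean [571.9 361.4  50.2] circ 572.0 362.3 51.2
```

The top picture shows tube (188,272), short lens (279,269), hood (354,256), tall lens (422,250), compact (220,170), reflex (387,168), tub (311,205) and meter (306,173). The side view agrees, and the depth circle radii match the given sizes. Moving to the tube.

```bash
python3 -m crank '{"travel":[[-0.033,-0.022,0],[-0.066,-0.043,0],[-0.098,-0.065,0],[-0.131,-0.086,0],[-0.164,-0.108,0]],"turn":[[0,0,-0.15],[0,0,-0.3],[0,0,-0.45],[0,0,-0.597],[0,0,-0.597]],"fingers":[1,1,1,1,1]}' 60
python3 -m crank '{"travel":[[-0.025,-0.031,0.02],[-0.05,-0.061,0.04],[-0.075,-0.092,0.06],[-0.1,-0.122,0.07],[-0.1225,-0.153,0.08]],"turn":[[0,0,0],[0,0,0],[0,0,0],[0,0,0],[0,0,0]],"fingers":[1,1,1,1,1]}'
cat > w.py <<'E'
import sys
from h import *
# w.py name h x y rad : wrist + top views, circle of top face
fn=None
if len(sys.argv)>1 and sys.argv[1].endswith('.png'): fn=sys.argv.pop(1)
p,r,s=tool();print('tcp',p.round(1),r.as_matrix().round(3).tolist(),'w',s['grip_width'],'gf',s['grasp_force'],'F',np.round(s['force'],1),'t',s['clock'])
cs={k:snap(k,fn if k=='wrist' else None) for k in('wrist','top','side')}
a=sys.argv[1:]
while a:
    n,h,x,y,rad=a[0],*map(float,a[1:5]);a=a[5:]
    for k,c in cs.items():
        P=cloud(c,k);q=P[(np.hypot(P[...,0]-x,P[...,1]-y)<rad+12)&(abs(P[...,2]-h)<4)]
        if len(q)<8: print(n,k,len(q));continue
        (cx,cy),rr=cv2.minEnclosingCircle(q[:,:2].astype(np.float32));print(n,k,len(q),'circ',round(cx,1),round(cy,1),'r',round(rr,1),'z',q[:,2].mean().round(1))
E
python3 w.py w1.png tube 34 430 265 27
```

```text
clock: 1.47
position: [308.1, 416.3, 304.0]
ee_rot: [0.0, -0.003, 1.0, 0.0]
force: [0.8, 0.4, 0.1]
grip_width: 85.5
grasp_force: 0.0
clock: 1.88
position: [427.9, 266.4, 224.0]
ee_rot: [-0.0, -0.0, 1.0, -0.0]
force: [0.7, 0.6, 0.3]
grip_width: 85.4
grasp_force: 0.0
tcp [427.9 266.4 224. ] [[-1.0, -0.0, -0.001], [-0.0, 1.0, -0.0], [0.001, -0.0, -1.0]] w 85.39388985374515 gf 0.0 F [0.7 0.6 0.3] t 1.8833
tube wrist 1082 circ 431.4 264.4 r 26.9 z 33.6
tube top 61 circ 429.8 264.4 r 26.6 z 34.0
tube side 131 circ 429.5 263.3 r 29.3 z 32.4
```

```bash
python3 -m crank '{"travel":[[0,0,0.035],[0,0,0.07],[0,0,0.105],[0,0,0.135],[0,0,0.147]],"turn":[[0,0,0],[0,0,0],[0,0,0],[0,0,0],[0,0,0]],"fingers":[1,1,1,1,1]}'
python3 -m crank '{"travel":[[0,0,0],[0,0,0],[0,0,0],[0,0,0],[0,0,0]],"turn":[[0,0,0],[0,0,0],[0,0,0],[0,0,0],[0,0,0]],"fingers":[0.4,0.4,0.4,0.4,0.4]}' 40
python3 -m crank '{"travel":[[0,0,0],[0,0,0],[0,0,0],[0,0,0],[0,0,0]],"turn":[[0,0,0],[0,0,0],[0,0,0],[0,0,0],[0,0,0]],"fingers":[0.4,0.4,0.4,0.4,0.4]}'
python3 w.py w2.png tube 34 430 265 27
```

```text
clock: 2.45
position: [424.3, 268.0, 74.1]
ee_rot: [-0.003, -0.0, 1.0, -0.001]
force: [-0.8, -0.7, -0.6]
grip_width: 85.2
grasp_force: 0.0
clock: 2.87
position: [429.0, 269.1, 80.6]
ee_rot: [0.002, 0.0, 1.0, 0.001]
force: [-1.2, 1.4, 7.3]
grip_width: 51.9
grasp_force: 43.7
clock: 3.28
position: [429.0, 269.1, 80.6]
ee_rot: [0.002, 0.0, 1.0, 0.001]
force: [-1.8, 1.1, 8.2]
grip_width: 51.7
grasp_force: 43.7
tcp [429.  269.1  80.6] [[-1.0, 0.0, 0.004], [0.0, 1.0, 0.002], [-0.004, 0.002, -1.0]] w 51.716283039897554 gf 43.69708273909292 F [-1.8  1.1  8.2] t 3.2833
tube wrist 4465 circ 422.6 266.1 r 37.2 z 33.5
tube top 21 circ 432.5 259.5 r 24.4 z 34.2
tube side 122 circ 425.3 264.0 r 38.1 z 33.1
```

View pics/w2.png

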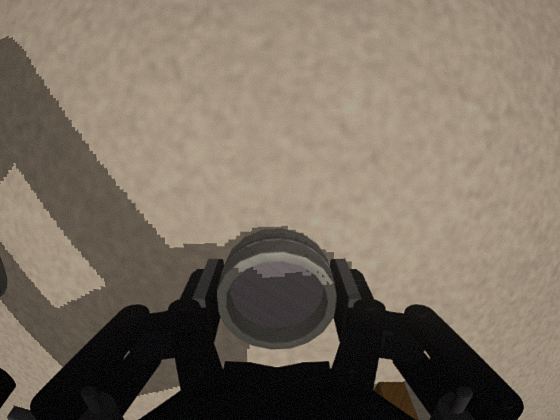

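The tube is between the pads near (277,300), held upright as far as I can see. Lifting, then re-measuring tube against tool.

```bash
python3 -m crank '{"travel":[[0,0,-0.03],[0,0,-0.06],[0,0,-0.09],[0,0,-0.1],[0,0,-0.1]],"turn":[[0,0,0],[0,0,0],[0,0,0],[0,0,0],[0,0,0]],"fingers":[0.4,0.4,0.4,0.4,0.4]}'
python3 -m crank '{"travel":[[0,0,0],[0,0,0],[0,0,0],[0,0,0],[0,0,0]],"turn":[[0,0,0],[0,0,0],[0,0,0],[0,0,0],[0,0,0]],"fingers":[0.4,0.4,0.4,0.4,0.4]}'
cat > t.py <<'E'
import sys
from h import *
# held part: plane + circle of rim points from wrist camera. args: expected rim z, outer radius, cx, cy
h,rad,x,y=map(float,sys.argv[1:5])
p,r,s=tool();print('tcp',p.round(1),'tilt z',r.as_matrix()[:,2].round(4),'w',round(s['grip_width'],1),'F',np.round(s['force'],1),'t',s['clock'])
for k in('wrist','top','side'):
    P=cloud(snap(k),k);q=P[(np.hypot(P[...,0]-x,P[...,1]-y)<rad+3)&(abs(P[...,2]-h)<7)]
    if len(q)<20: print(k,len(q));continue
    for _ in range(6):
        A=np.c_[q[:,:2]-[x,y],np.ones(len(q))];co=np.linalg.lstsq(A,q[:,2],rcond=None)[0];e=abs(A@co-q[:,2]);q=q[e<max(.7,1.5*np.median(e))]
    (cx,cy),rr=cv2.minEnclosingCircle(q[:,:2].astype(np.float32))
    print(k,len(q),'slope',co[:2].round(3),'z',co[2].round(1),'circ',round(cx,1),round(cy,1),round(rr,1),'bbox',q.min(0).round(1),q.max(0).round(1))
E
python3 t.py 131 27 429 267
```

```text
clock: 3.85
position: [429.7, 269.2, 182.6]
ee_rot: [0.004, 0.0, 1.0, 0.002]
force: [0.8, 0.1, -0.5]
grip_width: 51.8
grasp_force: 42.8
clock: 4.27
position: [426.7, 267.7, 176.6]
ee_rot: [-0.001, 0.0, 1.0, -0.001]
force: [1.2, 0.4, -1.1]
grip_width: 51.7
grasp_force: 42.8
tcp [426.7 267.7 176.6] tilt z [-0.0022 -0.0011 -1.    ] w 51.7 F [ 1.2  0.4 -1.1] t 4.2667
wrist 2135 slope [-0.007 -0.003] z 129.7 circ 427.3 267.5 28.7 bbox [402.3 240.7 128.8] [455.4 293.9 130.4]
top 16 slope [-0.02  0.13] z 131.9 circ 428.4 263.8 26.2 bbox [402.5 244.2 128.5] [454.3 267.7 131.5]
side 32 slope [0.003 0.038] z 129.0 circ 429.3 269.3 28.0 bbox [401.9 244.5 128.1] [451.  295.9 130.3]
```

```bash
python3 -m crank '{"travel":[[-0.01,-0.02,-0.02],[-0.025,-0.05,-0.03],[-0.04,-0.08,-0.03],[-0.057,-0.112,-0.03],[-0.075,-0.148,-0.03]],"turn":[[0,0,0],[0,0,0],[0,0,0],[0,0,0],[0,0,0]],"fingers":[0.4,0.4,0.4,0.4,0.4]}'
python3 -m crank '{"travel":[[-0.015,-0.03,0],[-0.03,-0.06,0],[-0.045,-0.09,0],[-0.06,-0.12,0],[-0.075,-0.148,0]],"turn":[[0,0,0],[0,0,0],[0,0,0],[0,0,0],[0,0,0]],"fingers":[0.4,0.4,0.4,0.4,0.4]}'
python3 -m crank '{"travel":[[-0.02,-0.04,0],[-0.04,-0.08,0],[-0.055,-0.11,0],[-0.07,-0.138,0],[-0.078,-0.148,0]],"turn":[[0,0,0],[0,0,0],[0,0,0],[0,0,0],[0,0,0]],"fingers":[0.4,0.4,0.4,0.4,0.4]}'
python3 -m crank '{"travel":[[0,0,0],[0,0,0],[0,0,0],[0,0,0],[0,0,0]],"turn":[[0,0,0],[0,0,0],[0,0,0],[0,0,0],[0,0,0]],"fingers":[0.4,0.4,0.4,0.4,0.4]}'
python3 w.py w3.png reflex 52 658 -177 26; python3 t.py 159 27 658 -179
```

```text
clock: 4.83
position: [502.9, 119.2, 208.5]
ee_rot: [0.0, -0.001, 1.0, 0.0]
force: [0.9, -0.5, -0.6]
grip_width: 52.0
grasp_force: 42.8
clock: 5.25
position: [577.8, -29.9, 207.9]
ee_rot: [-0.0, 0.0, 1.0, -0.0]
force: [0.8, 1.1, -1.3]
grip_width: 51.8
grasp_force: 42.8
clock: 5.67
position: [656.1, -180.7, 207.6]
ee_rot: [0.0, 0.002, 1.0, -0.001]
force: [0.9, -0.3, -0.8]
grip_width: 51.9
grasp_force: 42.8
clock: 6.08
position: [655.0, -174.7, 208.1]
ee_rot: [-0.0, -0.001, 1.0, 0.0]
force: [-0.2, 0.2, -0.9]
grip_width: 51.8
grasp_force: 42.8
tcp [ 655.  -174.7  208.1] [[-1.0, -0.001, -0.0], [-0.001, 1.0, 0.0], [0.0, 0.0, -1.0]] w 51.828166370388466 gf 42.75512160267681 F [-0.2  0.2 -0.9] t 6.0833
reflex wrist 726 circ 660.2 -177.2 r 25.8 z 51.6
reflex top 60 circ 655.8 -172.2 r 24.6 z 51.7
reflex side 191 circ 660.8 -177.9 r 27.4 z 50.3
tcp [ 655.2 -175.2  208.3] tilt z [ 3.e-04 -1.e-04 -1.e+00] w 51.8 F [ 0.6  0.7 -1.1] t 6.2333
wrist 2039 slope [-0.007  0.002] z 161.2 circ 656.3 -178.5 29.7 bbox [ 630.9 -205.7  160.3] [ 684.3 -149.6  162. ]
top 18
side 66 slope [-0.014  0.056] z 158.8 circ 657.8 -178.1 28.9 bbox [ 631.1 -203.8  157.6] [ 682.5 -149.8  160.9]
```

View pics/w3.png

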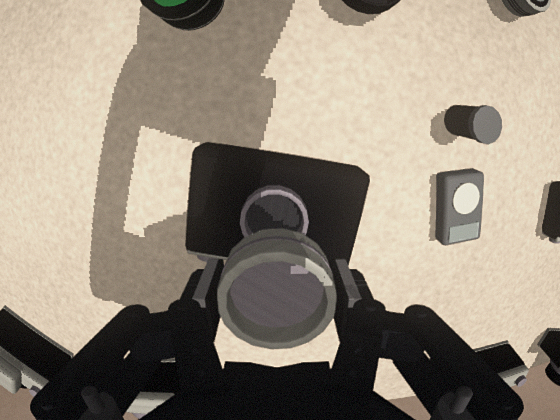

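The wrist picture shows the mount ring at (275,218), just behind the held tube (277,295). I'll fit both annuli from one picture.

```bash
cat > f.py <<'E'
import sys
from h import *
from scipy.optimize import least_squares
# f.py cam [name z rin rout x y]... : annulus fit, from one picture per camera
p,r,s=tool();print('tcp',p.round(1),'tilt',r.as_matrix()[:2,2].round(4),'w',round(s['grip_width'],1),'gf',round(s['grasp_force'],1),'F',np.round(s['force'],1),'t',s['clock'])
for k in sys.argv[1].split(','):
    fn=None
    if ':' in k:k,fn=k.split(':')
    P=cloud(snap(k,fn),k);a=sys.argv[2:]
    while a:
        n,(h,ri,ro,x,y)=a[0],map(float,a[1:6]);a=a[6:];c=np.array([x,y])
        Q=P[(abs(P[...,2]-h)<5)]
        for i in range(8):
            d=np.hypot(*(Q[:,:2]-c).T);m=8 if i<3 else 2;q=Q[(d>ri-m)&(d<ro+m)]
            if len(q)<15: break
            c=least_squares(lambda c:(lambda d:np.maximum(d-ro+.5,0)+np.minimum(d-ri-.5,0))(np.hypot(*(q[:,:2]-c).T)),c).x
        if len(q)<15: print(k,n,'few',len(q));continue
        A=np.c_[q[:,:2]-c,np.ones(len(q))];w=np.ones(len(q))
        for _ in range(6): co=np.linalg.lstsq(A*w[:,None],q[:,2]*w,rcond=None)[0];w=1/(1+abs(A@co-q[:,2]))
        print(k,n,len(q),'c',c.round(1),'z',co[2].round(1),'slope',co[:2].round(3))
E
python3 f.py wrist,wrist,side mouth 52 22 26 659 -177 tube 160 22 27 657 -177
```

```text
tcp [ 655.3 -175.7  208.2] tilt [ 0.0002 -0.0001] w 52.3 gf 42.8 F [ 0.  -0.2 -0.7] t 6.3833
wrist mouth 770 c [ 660.5 -177.3] z 51.8 slope [ 0.004 -0.001]
wrist tube 4711 c [ 657.  -176.3] z 161.0 slope [-0.004 -0.   ]
wrist mouth 767 c [ 660.5 -177.3] z 51.8 slope [ 0.002 -0.001]
wrist tube 4708 c [ 657.1 -176.4] z 160.9 slope [-0.006 -0.002]
side mouth 219 c [ 659.1 -177.1] z 50.3 slope [0.006 0.006]
side tube 235 c [ 656.3 -175.6] z 158.8 slope [-0.023  0.041]
```

```bash
python3 -m crank '{"travel":[[-0.0033,-0.0011,0.02],[-0.0033,-0.0011,0.04],[-0.0033,-0.0011,0.055],[-0.0033,-0.0011,0.065],[-0.0033,-0.0011,0.067]],"turn":[[0,0,0],[0,0,0],[0,0,0],[0,0,0],[0,0,0]],"fingers":[0.4,0.4,0.4,0.4,0.4]}'
python3 -m crank '{"travel":[[0,0,0],[0,0,0],[0,0,0],[0,0,0],[0,0,0]],"turn":[[0,0,0],[0,0,0],[0,0,0],[0,0,0],[0,0,0]],"fingers":[0.4,0.4,0.4,0.4,0.4]}'
python3 f.py wrist,side mouth 52 22 26 659 -177 tube 93 22 27 659.5 -177
```

```text
clock: 6.95
position: [657.0, -176.6, 137.8]
ee_rot: [-0.002, 0.0, 1.0, 0.001]
force: [0.2, -0.2, -0.9]
grip_width: 51.9
grasp_force: 42.8
clock: 7.37
position: [659.1, -177.3, 142.2]
ee_rot: [0.001, 0.0, 1.0, -0.0]
force: [0.4, -0.2, -0.7]
grip_width: 52.1
grasp_force: 42.8
tcp [ 659.1 -177.3  142.2] tilt [ 0.0017 -0.0006] w 52.1 gf 42.8 F [ 0.4 -0.2 -0.7] t 7.3667
wrist mouth 936 c [ 660.4 -177.4] z 52.0 slope [0.019 0.001]
wrist tube 4932 c [ 660.9 -177.9] z 94.9 slope [-0.006 -0.002]
side mouth 131 c [ 659.5 -176.9] z 50.7 slope [0.03  0.021]
side tube 241 c [ 660.  -177.2] z 92.8 slope [-0.011  0.024]
```

```bash
python3 -m crank '{"travel":[[0.0005,0.0005,0.004],[0.0005,0.0005,0.008],[0.0005,0.0005,0.012],[0.0005,0.0005,0.015],[0.0005,0.0005,0.017]],"turn":[[0,0,0],[0,0,0],[0,0,0],[0,0,0],[0,0,0]],"fingers":[0.4,0.4,0.4,0.4,0.4]}'
python3 -m crank '{"travel":[[0,0,0],[0,0,0],[0,0,0],[0,0,0],[0,0,0]],"turn":[[0,0,0],[0,0,0],[0,0,0],[0,0,0],[0,0,0]],"fingers":[0.4,0.4,0.4,0.4,0.4]}'
python3 f.py wrist,side tube 78 22 27 659.5 -177
```

```text
clock: 7.88
position: [657.9, -176.5, 124.6]
ee_rot: [-0.0, 0.0, 1.0, 0.0]
force: [-12.4, 4.4, 21.7]
grip_width: 51.5
grasp_force: 45.5
clock: 8.3
position: [658.1, -176.6, 124.7]
ee_rot: [0.0, 0.0, 1.0, -0.0]
force: [-3.1, 1.0, 6.4]
grip_width: 51.8
grasp_force: 43.7
tcp [ 658.1 -176.6  124.7] tilt [ 0.0001 -0.0001] w 51.8 gf 43.7 F [-3.1  1.   6.4] t 8.3
wrist tube 4390 c [ 660.  -177.3] z 77.6 slope [-0.004 -0.001]
side tube 198 c [ 659.3 -175.9] z 76.0 slope [-0.024  0.03 ]
```

```bash
python3 -m crank '{"travel":[[0,0,0],[0,0,0],[0,0,0],[0,0,-0.01],[0,0,-0.025]],"turn":[[0,0,0],[0,0,0],[0,0,0],[0,0,0],[0,0,0]],"fingers":[1,1,1,1,1]}'
python3 -m crank '{"travel":[[0,0,-0.03],[0,0,-0.06],[0,0,-0.08],[0.02,-0.008,-0.085],[0.04,-0.015,-0.085]],"turn":[[0,0,0],[0,0,0],[0,0,0],[0,0,0],[0,0,0]],"fingers":[1,1,1,1,1]}'
python3 -m crank '{"travel":[[0.03,-0.012,0],[0.06,-0.023,0],[0.09,-0.034,0],[0.12,-0.045,0],[0.14,-0.053,0]],"turn":[[0,0,0],[0,0,0],[0,0,0],[0,0,0],[0,0,0]],"fingers":[1,1,1,1,1]}'
python3 -m crank '{"travel":[[0,0,0],[0,0,0],[0,0,0],[0,0,0],[0,0,0]],"turn":[[0,0,0],[0,0,0],[0,0,0],[0,0,0],[0,0,0]],"fingers":[1,1,1,1,1]}'
python3 f.py wrist:w4.png,top lens 64 22 28 478 -245 tube 78 22 27 659.5 -177
```

```text
clock: 8.82
position: [656.8, -176.1, 147.5]
ee_rot: [-0.002, 0.0, 1.0, 0.001]
force: [-0.7, 0.3, -0.8]
grip_width: 85.8
grasp_force: 0.0
clock: 9.23
position: [620.0, -192.0, 239.8]
ee_rot: [0.004, -0.001, 1.0, -0.002]
force: [-1.0, -1.4, -0.9]
grip_width: 85.6
grasp_force: 0.0
clock: 9.65
position: [476.2, -245.4, 235.8]
ee_rot: [0.001, 0.0, 1.0, -0.001]
force: [-0.2, -0.0, -1.2]
grip_width: 85.6
grasp_force: 0.0
clock: 10.07
position: [478.9, -244.2, 234.4]
ee_rot: [0.0, -0.0, 1.0, -0.0]
force: [0.7, -0.3, -0.4]
grip_width: 85.6
grasp_force: 0.0
tcp [ 478.9 -244.2  234.4] tilt [ 0.0005 -0.0001] w 85.6 gf 0.0 F [ 0.7 -0.3 -0.4] t 10.0667
wrist lens 1572 c [ 479.9 -246.4] z 63.7 slope [ 0.001 -0.002]
wrist tube 184 c [ 660.2 -177.7] z 84.6 slope [ 0.331 -0.01 ]
top lens 115 c [ 478.6 -244.7] z 63.5 slope [-0.035 -0.011]
top tube 185 c [ 658.6 -175.7] z 77.6 slope [ 0.001 -0.006]
```

View pics/w4.png

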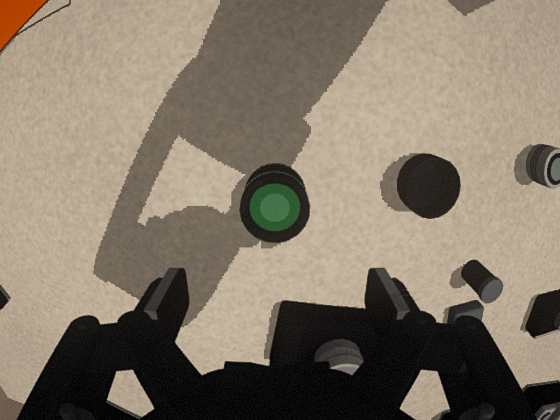

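Tube is seated (rim 77.6 mm, level). The lens at (275,208) lies centred between the open fingers. Descending and gripping.

```bash
python3 -m crank '{"travel":[[-0.001,-0.002,0.035],[-0.001,-0.002,0.07],[-0.001,-0.002,0.105],[-0.001,-0.002,0.13],[-0.001,-0.002,0.14]],"turn":[[0,0,0],[0,0,0],[0,0,0],[0,0,0],[0,0,0]],"fingers":[1,1,1,1,1]}'
python3 -m crank '{"travel":[[0,0,0],[0,0,0],[0,0,0],[0,0,0],[0,0,0]],"turn":[[0,0,0],[0,0,0],[0,0,0],[0,0,0],[0,0,0]],"fingers":[1,0.8,0.4,0.4,0.4]}' 70
python3 -m crank '{"travel":[[0,0,0],[0,0,0],[0,0,0],[0,0,-0.01],[0,0,-0.03]],"turn":[[0,0,0],[0,0,0],[0,0,0],[0,0,0],[0,0,0]],"fingers":[0.4,0.4,0.4,0.4,0.4]}'
python3 -m crank '{"travel":[[0,0,-0.04],[0,0,-0.08],[0,0,-0.11],[0,0,-0.12],[0,0,-0.12]],"turn":[[0,0,0],[0,0,0],[0,0,0],[0,0,0],[0,0,0]],"fingers":[0.4,0.4,0.4,0.4,0.4]}'
python3 -m crank '{"travel":[[0,0,0],[0,0,0],[0,0,0],[0,0,0],[0,0,0]],"turn":[[0,0,0],[0,0,0],[0,0,0],[0,0,0],[0,0,0]],"fingers":[0.4,0.4,0.4,0.4,0.4]}'
python3 f.py wrist,top,side lens 214 22 28 480 -246
```

```text
clock: 10.58
position: [476.8, -244.7, 89.2]
ee_rot: [-0.003, -0.0, 1.0, 0.002]
force: [-0.3, 0.1, -0.5]
grip_width: 85.1
grasp_force: 0.0
clock: 11.0
position: [480.8, -247.4, 96.9]
ee_rot: [0.002, 0.0, 1.0, -0.001]
force: [-0.9, 0.9, 7.0]
grip_width: 55.0
grasp_force: 74.3
clock: 11.42
position: [477.6, -245.7, 123.0]
ee_rot: [-0.002, 0.0, 1.0, 0.001]
force: [0.3, -0.1, -3.5]
grip_width: 54.6
grasp_force: 74.5
clock: 11.83
position: [480.7, -247.6, 248.9]
ee_rot: [0.003, 0.0, 1.0, -0.002]
force: [0.1, -0.4, -2.8]
grip_width: 54.8
grasp_force: 74.9
clock: 12.25
position: [478.4, -246.2, 242.3]
ee_rot: [-0.001, 0.0, 1.0, 0.001]
force: [-1.0, -0.5, -2.9]
grip_width: 54.9
grasp_force: 74.9
tcp [ 478.4 -246.2  242.3] tilt [-0.0024  0.0016] w 54.9 gf 74.9 F [-1.  -0.5 -2.9] t 12.25
wrist lens 3018 c [ 477.  -246.8] z 209.6 slope [-0.002  0.003]
top lens 76 c [ 476.8 -245.4] z 210.0 slope [-0.016 -0.006]
side lens 194 c [ 477.6 -243.5] z 210.1 slope [0.02  0.033]
```

```bash
python3 -m crank '{"travel":[[-0.03,0.011,0],[-0.07,0.026,0],[-0.11,0.041,0],[-0.15,0.057,0],[-0.183,0.069,0]],"turn":[[0,0,0],[0,0,0],[0,0,0],[0,0,0],[0,0,0]],"fingers":[0.4,0.4,0.4,0.4,0.4]}'
python3 -m crank '{"travel":[[0,0,0],[0,0,0],[0,0,0],[0,0,0],[0,0,0]],"turn":[[0,0,0],[0,0,0],[0,0,0],[0,0,0],[0,0,0]],"fingers":[0.4,0.4,0.4,0.4,0.4]}'
python3 f.py wrist:w5.png,side tube 78 22 27 660 -177.5 lens 210 22 28 660 -178
```

```text
clock: 12.82
position: [663.9, -176.4, 243.7]
ee_rot: [0.0, 0.0, 1.0, 0.0]
force: [0.5, -0.4, -2.6]
grip_width: 54.5
grasp_force: 74.9
clock: 13.23
position: [661.3, -178.4, 244.9]
ee_rot: [0.0, 0.001, 1.0, -0.0]
force: [-0.8, -0.2, -1.9]
grip_width: 54.8
grasp_force: 75.0
tcp [ 661.3 -178.4  244.9] tilt [ 0.0007 -0.0004] w 54.8 gf 75.0 F [-0.8 -0.2 -1.9] t 13.2333
wrist tube 776 c [ 660.9 -177.2] z 77.8 slope [0.005 0.002]
wrist lens 6917 c [ 659.9 -179.2] z 211.4 slope [-0.004  0.005]
side tube 248 c [ 659.5 -176.9] z 76.4 slope [-0.003  0.004]
side lens 296 c [ 659.2 -178.3] z 209.5 slope [-0.025  0.037]
```

View pics/w5.png

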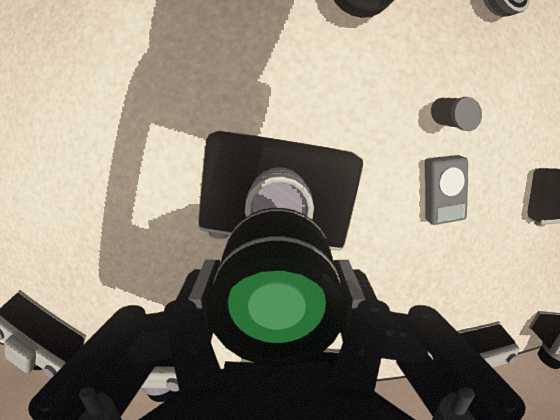

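Tube ring at (280,195), well in line with the held lens (278,300). Correct (+0.7,+1.7) mm and lower.

```bash
python3 -m crank '{"travel":[[-0.0007,0.0017,0.02],[-0.0007,0.0017,0.04],[-0.0007,0.0017,0.05],[-0.0007,0.0017,0.057],[-0.0007,0.0017,0.06]],"turn":[[0,0,0],[0,0,0],[0,0,0],[0,0,0],[0,0,0]],"fingers":[0.4,0.4,0.4,0.4,0.4]}'
python3 -m crank '{"travel":[[0,0,0],[0,0,0],[0,0,0],[0,0,0],[0,0,0]],"turn":[[0,0,0],[0,0,0],[0,0,0],[0,0,0],[0,0,0]],"fingers":[0.4,0.4,0.4,0.4,0.4]}'
python3 f.py wrist,side tube 78 22 27 660 -177.5 lens 151 22 28 660 -178
```

```text
clock: 13.75
position: [662.0, -176.0, 182.9]
ee_rot: [-0.001, 0.0, 1.0, 0.0]
force: [-0.5, 0.1, -3.2]
grip_width: 54.8
grasp_force: 75.0
clock: 14.17
position: [663.2, -176.0, 185.0]
ee_rot: [0.001, 0.0, 1.0, -0.0]
force: [0.1, -0.2, -2.4]
grip_width: 54.7
grasp_force: 75.0
tcp [ 663.2 -176.   185. ] tilt [ 0.0014 -0.0005] w 54.7 gf 75.0 F [ 0.1 -0.2 -2.4] t 14.1667
wrist tube 863 c [ 660.8 -177.2] z 78.3 slope [0.03  0.002]
wrist lens 6672 c [ 661.8 -176.8] z 151.6 slope [-0.004  0.005]
side tube 160 c [ 659.8 -176.6] z 76.5 slope [0.018 0.009]
side lens 255 c [ 661.  -175.2] z 149.8 slope [-0.01   0.025]
```

Offset about (-1,-0.7) mm, 17.5 mm to go.

```bash
python3 -m crank '{"travel":[[0.001,-0.0007,0.004],[0.001,-0.0007,0.008],[0.001,-0.0007,0.012],[0.001,-0.0007,0.015],[0.001,-0.0007,0.0175]],"turn":[[0,0,0],[0,0,0],[0,0,0],[0,0,0],[0,0,0]],"fingers":[0.4,0.4,0.4,0.4,0.4]}'
python3 -m crank '{"travel":[[0,0,0],[0,0,0],[0,0,0],[0,0,0],[0,0,0]],"turn":[[0,0,0],[0,0,0],[0,0,0],[0,0,0],[0,0,0]],"fingers":[0.4,0.4,0.4,0.4,0.4]}'
python3 f.py wrist,side lens 134 22 28 660 -178
```

```text
clock: 14.68
position: [661.8, -176.6, 167.0]
ee_rot: [-0.0, 0.0, 1.0, -0.0]
force: [-8.5, 3.4, 15.5]
grip_width: 54.8
grasp_force: 76.7
clock: 15.1
position: [661.9, -176.6, 167.0]
ee_rot: [0.0, 0.0, 1.0, -0.0]
force: [-3.1, 1.2, 5.8]
grip_width: 54.8
grasp_force: 75.3
tcp [ 661.9 -176.6  167. ] tilt [ 0.0004 -0.0002] w 54.8 gf 75.3 F [-3.1  1.2  5.8] t 15.1
wrist lens 6392 c [ 660.5 -177.4] z 133.7 slope [-0.006  0.006]
side lens 237 c [ 659.9 -176. ] z 132.4 slope [-0.01   0.022]
```

```bash
python3 -m crank '{"travel":[[0,0,0],[0,0,0],[0,0,0],[0,0,-0.01],[0,0,-0.025]],"turn":[[0,0,0],[0,0,0],[0,0,0],[0,0,0],[0,0,0]],"fingers":[1,1,1,1,1]}'
python3 -m crank '{"travel":[[0,0,-0.035],[0,0,-0.06],[0,0,-0.07],[0.02,0.008,-0.07],[0.05,0.019,-0.07]],"turn":[[0,0,0],[0,0,0],[0,0,0],[0,0,0],[0,0,0]],"fingers":[1,1,1,1,1]}'
python3 -m crank '{"travel":[[0.035,0.014,0.01],[0.07,0.028,0.02],[0.1,0.04,0.03],[0.13,0.05,0.03],[0.145,0.056,0.03]],"turn":[[0,0,0],[0,0,0],[0,0,0],[0,0,0],[0,0,0]],"fingers":[1,1,1,1,1]}'
python3 -m crank '{"travel":[[0,0,0],[0,0,0],[0,0,0],[0,0,0],[0,0,0]],"turn":[[0,0,0],[0,0,0],[0,0,0],[0,0,0],[0,0,0]],"fingers":[1,1,1,1,1]}'
python3 f.py wrist:w6.png,top hood 42 26.5 29 466 -102 lens 134 22 28 659.5 -177
```

```text
clock: 15.62
position: [660.7, -176.2, 190.1]
ee_rot: [-0.002, 0.0, 1.0, 0.001]
force: [-0.3, -0.4, -1.1]
grip_width: 85.4
grasp_force: 0.0
clock: 16.03
position: [613.3, -158.3, 264.0]
ee_rot: [0.002, 0.0, 1.0, -0.001]
force: [0.1, 0.8, 0.4]
grip_width: 85.0
grasp_force: 0.0
clock: 16.45
position: [463.7, -100.4, 230.8]
ee_rot: [-0.001, -0.0, 1.0, 0.0]
force: [-0.7, -0.4, 0.7]
grip_width: 85.0
grasp_force: 0.0
clock: 16.87
position: [467.5, -101.9, 231.8]
ee_rot: [0.0, 0.0, 1.0, -0.0]
force: [-0.6, -0.6, 0.2]
grip_width: 85.5
grasp_force: 0.0
tcp [ 467.5 -101.9  231.8] tilt [ 0.0004 -0.0001] w 85.5 gf 0.0 F [-0.6 -0.6  0.2] t 16.8667
wrist hood 781 c [ 466.4 -101.9] z 41.7 slope [-0.007 -0.002]
wrist lens few 0
top hood 27 c [ 465.2 -100.8] z 41.7 slope [-0.043 -0.011]
top lens 244 c [ 659.2 -175.7] z 133.6 slope [-0.    -0.002]
```

View pics/w6.png

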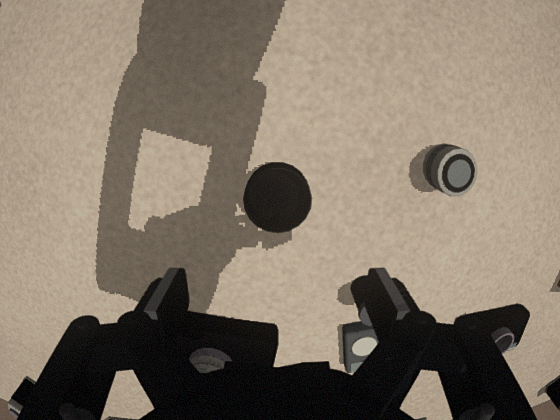

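Lens is seated level (top 133.6). Hood at (278,197), centred between the fingers. Grip gently.

```bash
python3 -m crank '{"travel":[[0.001,0,0.035],[0.001,0,0.07],[0.001,0,0.105],[0.001,0,0.135],[0.001,0,0.147]],"turn":[[0,0,0],[0,0,0],[0,0,0],[0,0,0],[0,0,0]],"fingers":[1,1,1,1,1]}'
python3 -m crank '{"travel":[[0,0,0],[0,0,0],[0,0,0],[0,0,0],[0,0,0]],"turn":[[0,0,0],[0,0,0],[0,0,0],[0,0,0],[0,0,0]],"fingers":[1,0.8,0.4,0.4,0.4]}' 30
python3 -m crank '{"travel":[[0,0,0],[0,0,0],[0,0,0],[0,0,-0.01],[0,0,-0.03]],"turn":[[0,0,0],[0,0,0],[0,0,0],[0,0,0],[0,0,0]],"fingers":[0.4,0.4,0.4,0.4,0.4]}'
python3 -m crank '{"travel":[[0,0,-0.04],[0,0,-0.08],[0,0,-0.12],[0,0,-0.15],[0,0,-0.16]],"turn":[[0,0,0],[0,0,0],[0,0,0],[0,0,0],[0,0,0]],"fingers":[0.4,0.4,0.4,0.4,0.4]}'
python3 -m crank '{"travel":[[0,0,0],[0,0,0],[0,0,0],[0,0,0],[0,0,0]],"turn":[[0,0,0],[0,0,0],[0,0,0],[0,0,0],[0,0,0]],"fingers":[0.4,0.4,0.4,0.4,0.4]}'
python3 f.py wrist,top,side hood 230 26.5 29 466 -102
```

```text
clock: 17.38
position: [463.0, -100.7, 79.7]
ee_rot: [-0.003, 0.0, 1.0, 0.001]
force: [-0.4, 0.4, -0.5]
grip_width: 85.5
grasp_force: 0.0
clock: 17.8
position: [467.4, -102.1, 86.6]
ee_rot: [0.002, 0.0, 1.0, -0.001]
force: [0.7, -0.8, 4.3]
grip_width: 57.0
grasp_force: 32.4
clock: 18.22
position: [464.1, -101.0, 113.4]
ee_rot: [-0.002, 0.0, 1.0, 0.001]
force: [0.6, 0.7, -0.7]
grip_width: 57.4
grasp_force: 32.3
clock: 18.63
position: [467.6, -102.1, 281.7]
ee_rot: [0.004, 0.0, 1.0, -0.001]
force: [0.8, 0.1, 0.6]
grip_width: 56.9
grasp_force: 32.4
clock: 19.05
position: [464.9, -101.2, 272.4]
ee_rot: [-0.002, 0.0, 1.0, 0.001]
force: [-0.3, 0.4, -0.5]
grip_width: 56.8
grasp_force: 32.4
tcp [ 464.9 -101.2  272.4] tilt [-0.0036  0.0012] w 56.8 gf 32.4 F [-0.3  0.4 -0.5] t 19.05
wrist hood 3049 c [ 463.6 -101.9] z 227.5 slope [-0.01   0.002]
top hood 17 c [ 462.9 -101. ] z 227.0 slope [0.004 0.097]
side hood 194 c [ 463.8 -100.8] z 227.2 slope [-0.004  0.033]
```

```bash
python3 -m crank '{"travel":[[-0.03,-0.011,0],[-0.07,-0.027,0],[-0.11,-0.042,0],[-0.14,-0.054,0],[-0.165,-0.063,0]],"turn":[[0,0,0],[0,0,0],[0,0,0],[0,0,0],[0,0,0]],"fingers":[0.4,0.4,0.4,0.4,0.4]}'
python3 -m crank '{"travel":[[-0.02,-0.008,0],[-0.03,-0.0115,0],[-0.03,-0.0115,0],[-0.03,-0.0115,0],[-0.03,-0.0115,0]],"turn":[[0,0,0],[0,0,0],[0,0,0],[0,0,0],[0,0,0]],"fingers":[0.4,0.4,0.4,0.4,0.4]}'
python3 -m crank '{"travel":[[0,0,0],[0,0,0],[0,0,0],[0,0,0],[0,0,0]],"turn":[[0,0,0],[0,0,0],[0,0,0],[0,0,0],[0,0,0]],"fingers":[0.4,0.4,0.4,0.4,0.4]}'
python3 f.py wrist:w7.png,side lens 134 22 28 660.5 -177.5 hood 227 26.5 29 660.5 -177
```

```text
clock: 19.62
position: [632.7, -165.6, 273.4]
ee_rot: [-0.0, 0.0, 1.0, -0.0]
force: [0.8, 0.3, 0.1]
grip_width: 57.3
grasp_force: 32.4
clock: 20.03
position: [660.2, -175.8, 274.0]
ee_rot: [-0.001, 0.0, 1.0, 0.0]
force: [-0.0, 0.3, -0.8]
grip_width: 57.2
grasp_force: 32.4
clock: 20.45
position: [660.6, -176.0, 274.8]
ee_rot: [0.0, 0.0, 1.0, -0.0]
force: [-0.2, -0.6, -0.7]
grip_width: 57.1
grasp_force: 32.4
tcp [ 660.6 -176.   274.8] tilt [ 0.0003 -0.0002] w 57.1 gf 32.4 F [-0.2 -0.6 -0.7] t 20.45
wrist lens 1119 c [ 661.4 -177.1] z 133.9 slope [ 0.009 -0.001]
wrist hood 4401 c [ 659.3 -176.7] z 228.9 slope [-0.023  0.001]
side lens 297 c [ 660.  -176.9] z 132.3 slope [ 0.008 -0.004]
side hood 306 c [ 659.  -176.3] z 226.2 slope [-0.017  0.036]
```

View pics/w7.png

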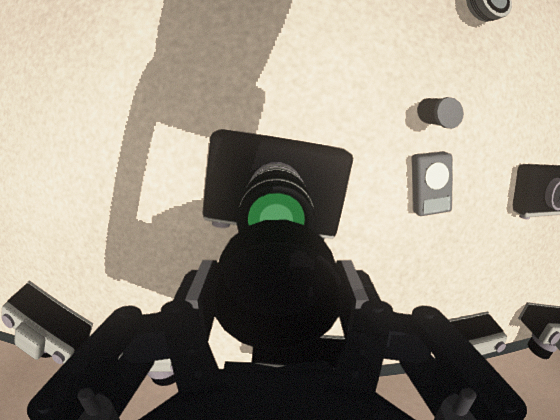

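Lens front at (277,205), hood directly ahead of it. Nudge and lower.

```bash
python3 -m crank '{"travel":[[-0.0007,-0.0005,0.01],[-0.0007,-0.0005,0.025],[-0.0007,-0.0005,0.035],[-0.0007,-0.0005,0.042],[-0.0007,-0.0005,0.045]],"turn":[[0,0,0],[0,0,0],[0,0,0],[0,0,0],[0,0,0]],"fingers":[0.4,0.4,0.4,0.4,0.4]}'
python3 -m crank '{"travel":[[0,0,0],[0,0,0],[0,0,0],[0,0,0],[0,0,0]],"turn":[[0,0,0],[0,0,0],[0,0,0],[0,0,0],[0,0,0]],"fingers":[0.4,0.4,0.4,0.4,0.4]}'
python3 f.py wrist,side lens 134 22 28 660.5 -177.5 hood 183 26.5 29 660.5 -177
```

```text
clock: 20.97
position: [660.6, -176.3, 227.0]
ee_rot: [-0.002, 0.0, 1.0, 0.001]
force: [-1.0, 0.4, -0.8]
grip_width: 56.8
grasp_force: 32.4
clock: 21.38
position: [661.8, -176.7, 230.4]
ee_rot: [0.001, 0.0, 1.0, -0.0]
force: [-0.3, 0.0, 0.0]
grip_width: 57.1
grasp_force: 32.4
tcp [ 661.8 -176.7  230.4] tilt [ 0.0013 -0.0004] w 57.1 gf 32.4 F [-0.3  0.   0. ] t 21.3833
wrist lens 1191 c [ 661.2 -177.1] z 134.1 slope [0.024 0.001]
wrist hood 4300 c [ 660.5 -177.4] z 184.6 slope [-0.02   0.002]
side lens 207 c [ 660.3 -176.8] z 132.5 slope [0.019 0.011]
side hood 269 c [ 660.  -176.6] z 181.9 slope [-0.034  0.061]
```

Aligned within 1 mm; about 16.5 mm to go.

```bash
python3 -m crank '{"travel":[[-0.0005,0,0.004],[-0.0005,0,0.008],[-0.0005,0,0.012],[-0.0005,0,0.015],[-0.0005,0,0.0165]],"turn":[[0,0,0],[0,0,0],[0,0,0],[0,0,0],[0,0,0]],"fingers":[0.4,0.4,0.4,0.4,0.4]}'
python3 -m crank '{"travel":[[0,0,0],[0,0,0],[0,0,0],[0,0,0],[0,0,0]],"turn":[[0,0,0],[0,0,0],[0,0,0],[0,0,0],[0,0,0]],"fingers":[0.4,0.4,0.4,0.4,0.4]}'
python3 f.py wrist,side hood 168 26.5 29 660.5 -177
```

```text
clock: 21.9
position: [661.8, -176.5, 212.6]
ee_rot: [-0.0, 0.0, 1.0, 0.0]
force: [-1.7, 0.7, 6.7]
grip_width: 57.1
grasp_force: 33.0
clock: 22.32
position: [661.9, -176.6, 212.9]
ee_rot: [-0.0, 0.0, 1.0, -0.0]
force: [-0.3, 0.6, -1.1]
grip_width: 56.8
grasp_force: 32.4
tcp [ 661.9 -176.6  212.9] tilt [-0.0001 -0.    ] w 56.8 gf 32.4 F [-0.3  0.6 -1.1] t 22.3167
wrist hood 3689 c [ 660.7 -177.3] z 167.7 slope [-0.011  0.001]
side hood 210 c [ 660.1 -176.5] z 166.2 slope [0.005 0.013]
```

```bash
python3 -m crank '{"travel":[[0,0,0],[0,0,0],[0,0,0],[0,0,-0.01],[0,0,-0.025]],"turn":[[0,0,0],[0,0,0],[0,0,0],[0,0,0],[0,0,0]],"fingers":[1,1,1,1,1]}'
python3 -m crank '{"travel":[[0,0,-0.03],[0,0,-0.055],[0,0,-0.065],[0.02,0.02,-0.065],[0.043,0.045,-0.065]],"turn":[[0,0,0],[0,0,0],[0,0,0],[0,0,0],[0,0,0]],"fingers":[1,1,1,1,1]}'
python3 -m crank '{"travel":[[0.024,0.026,0],[0.05,0.054,0],[0.075,0.081,0],[0.1,0.108,0],[0.12,0.13,0.01]],"turn":[[0,0,0],[0,0,0],[0,0,0],[0,0,0],[0,0,0]],"fingers":[1,1,1,1,1]}'
python3 -m crank '{"travel":[[0.02,0.021,0.02],[0.04,0.043,0.04],[0.055,0.06,0.055],[0.06,0.065,0.06],[0.06,0.065,0.06]],"turn":[[0,0,0],[0,0,0],[0,0,0],[0,0,0],[0,0,0]],"fingers":[1,1,1,1,1]}'
python3 -m crank '{"travel":[[0,0,0],[0,0,0],[0,0,0],[0,0,0],[0,0,0]],"turn":[[0,0,0],[0,0,0],[0,0,0],[0,0,0],[0,0,0]],"fingers":[1,1,1,1,1]}'
python3 f.py wrist:w8.png,top small 42 14 23 438.5 62.5 hood 168 26.5 29 660 -176
```

```text
clock: 22.83
position: [661.0, -176.2, 236.6]
ee_rot: [-0.002, 0.0, 1.0, 0.001]
force: [-0.1, -0.1, 0.1]
grip_width: 85.5
grasp_force: 0.0
clock: 23.25
position: [619.5, -132.8, 304.1]
ee_rot: [0.001, 0.001, 1.0, -0.001]
force: [0.0, 0.8, 0.1]
grip_width: 85.4
grasp_force: 0.0
clock: 23.67
position: [498.1, -0.1, 295.0]
ee_rot: [0.002, -0.0, 1.0, 0.0]
force: [0.2, -0.1, 0.8]
grip_width: 85.4
grasp_force: 0.0
clock: 24.08
position: [437.4, 64.4, 231.7]
ee_rot: [-0.001, -0.001, 1.0, 0.0]
force: [-0.4, -0.8, 0.3]
grip_width: 85.5
grasp_force: 0.0
clock: 24.5
position: [439.7, 62.9, 233.6]
ee_rot: [0.0, 0.001, 1.0, -0.0]
force: [-0.3, -0.3, -0.2]
grip_width: 85.1
grasp_force: 0.0
tcp [439.7  62.9 233.6] tilt [ 0.0008 -0.0001] w 85.1 gf 0.0 F [-0.3 -0.3 -0.2] t 24.5
wrist small 1593 c [439.5  62.7] z 42.4 slope [ 0.008 -0.001]
wrist hood few 0
top small few 0
top hood 161 c [ 659.1 -175.7] z 167.7 slope [0.001 0.006]
```

View pics/w8.png

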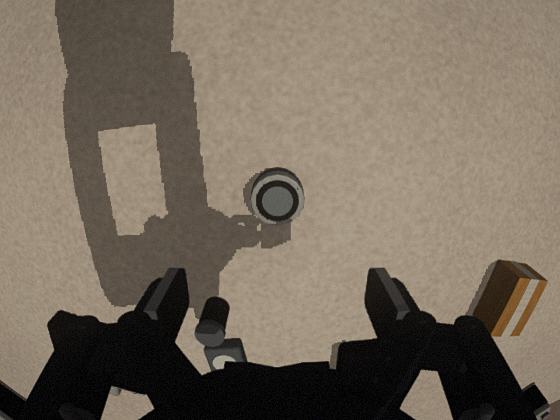

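Hood stack is level and on axis. Short lens at (277,197), centred. Grip it.

```bash
python3 -m crank '{"travel":[[0,0,0.035],[0,0,0.07],[0,0,0.105],[0,0,0.135],[0,0,0.151]],"turn":[[0,0,0],[0,0,0],[0,0,0],[0,0,0],[0,0,0]],"fingers":[1,1,1,1,1]}'
python3 -m crank '{"travel":[[0,0,0],[0,0,0],[0,0,0],[0,0,0],[0,0,0]],"turn":[[0,0,0],[0,0,0],[0,0,0],[0,0,0],[0,0,0]],"fingers":[1,0.8,0.3,0.3,0.3]}' 50
python3 -m crank '{"travel":[[0,0,0],[0,0,0],[0,0,0],[0,0,-0.01],[0,0,-0.03]],"turn":[[0,0,0],[0,0,0],[0,0,0],[0,0,0],[0,0,0]],"fingers":[0.3,0.3,0.3,0.3,0.3]}'
python3 -m crank '{"travel":[[0,0,-0.03],[0,0,-0.06],[0,0,-0.08],[0,0,-0.09],[0,0,-0.09]],"turn":[[0,0,0],[0,0,0],[0,0,0],[0,0,0],[0,0,0]],"fingers":[0.3,0.3,0.3,0.3,0.3]}'
python3 -m crank '{"travel":[[0,0,0],[0,0,0],[0,0,0],[0,0,0],[0,0,0]],"turn":[[0,0,0],[0,0,0],[0,0,0],[0,0,0],[0,0,0]],"fingers":[0.3,0.3,0.3,0.3,0.3]}'
python3 f.py wrist,top,side small 162 14 23 439 62.5
```

```text
clock: 25.02
position: [436.7, 63.2, 78.2]
ee_rot: [-0.002, 0.0, 1.0, -0.0]
force: [-1.0, 0.9, -0.7]
grip_width: 85.4
grasp_force: 0.0
clock: 25.43
position: [440.7, 63.5, 84.3]
ee_rot: [0.002, 0.0, 1.0, -0.0]
force: [-2.0, -1.1, 3.6]
grip_width: 44.8
grasp_force: 50.3
clock: 25.85
position: [437.6, 63.4, 111.5]
ee_rot: [-0.002, 0.0, 1.0, -0.0]
force: [-0.2, 1.1, -1.9]
grip_width: 44.9
grasp_force: 51.3
clock: 26.27
position: [440.8, 63.5, 205.8]
ee_rot: [0.003, 0.0, 1.0, 0.0]
force: [0.0, 0.5, -1.8]
grip_width: 44.8
grasp_force: 51.3
clock: 26.68
position: [438.4, 63.4, 200.8]
ee_rot: [-0.001, 0.0, 1.0, -0.0]
force: [-0.0, -0.1, -0.3]
grip_width: 44.4
grasp_force: 51.3
tcp [438.4  63.4 200.8] tilt [-0.0023 -0.0001] w 44.4 gf 51.3 F [-0.  -0.1 -0.3] t 26.6833
wrist small 5717 c [437.5  62.7] z 159.0 slope [ 0.001 -0.   ]
top small few 0
side small 145 c [438.2  64.1] z 159.4 slope [0.046 0.018]
```

```bash
python3 -m crank '{"travel":[[-0.02,0.012,0],[-0.05,0.029,0],[-0.08,0.047,0],[-0.11,0.064,0],[-0.14,0.082,0]],"turn":[[0,0,0],[0,0,0],[0,0,0],[0,0,0],[0,0,0]],"fingers":[0.3,0.3,0.3,0.3,0.3]}'
python3 -m crank '{"travel":[[-0.03,0.018,0],[-0.055,0.032,0],[-0.073,0.043,0],[-0.082,0.048,0],[-0.082,0.048,0]],"turn":[[0,0,0],[0,0,0],[0,0,0],[0,0,0],[0,0,0]],"fingers":[0.3,0.3,0.3,0.3,0.3]}'
python3 -m crank '{"travel":[[0,0,0],[0,0,0],[0,0,0],[0,0,0],[0,0,0]],"turn":[[0,0,0],[0,0,0],[0,0,0],[0,0,0],[0,0,0]],"fingers":[0.3,0.3,0.3,0.3,0.3]}'
python3 f.py wrist:w9.png,side mouth 46 17 21 661 192.5 small 159 14 23 661 192.5
```

```text
clock: 27.25
position: [580.3, 146.2, 201.6]
ee_rot: [-0.0, 0.0, 1.0, -0.0]
force: [0.1, -0.5, -0.4]
grip_width: 44.7
grasp_force: 51.4
clock: 27.67
position: [662.3, 194.6, 201.1]
ee_rot: [-0.0, -0.0, 1.0, 0.0]
force: [-0.1, 0.1, -1.0]
grip_width: 44.8
grasp_force: 51.5
clock: 28.08
position: [660.7, 193.0, 202.3]
ee_rot: [0.0, 0.0, 1.0, 0.0]
force: [0.7, -0.7, -1.9]
grip_width: 44.7
grasp_force: 51.5
tcp [660.7 193.  202.3] tilt [0.0002 0.    ] w 44.7 gf 51.5 F [ 0.7 -0.7 -1.9] t 28.0833
wrist mouth 658 c [661.3 193.8] z 45.8 slope [ 0.007 -0.002]
wrist small 6028 c [659.3 192.4] z 160.3 slope [ 0.013 -0.001]
side mouth 78 c [660. 194.] z 44.2 slope [-0.028 -0.008]
side small 108 c [659.1 193.6] z 159.8 slope [0.081 0.024]
```

View pics/w9.png

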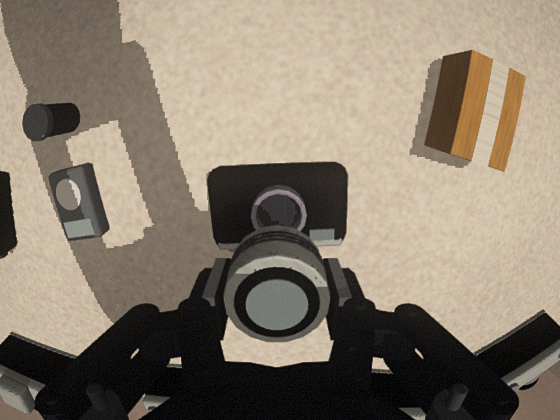

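Mount ring at (279,212), lens in line. Nudge and lower.

```bash
python3 -m crank '{"travel":[[-0.0012,0.0012,0.02],[-0.0012,0.0012,0.04],[-0.0012,0.0012,0.053],[-0.0012,0.0012,0.06],[-0.0012,0.0012,0.063]],"turn":[[0,0,0],[0,0,0],[0,0,0],[0,0,0],[0,0,0]],"fingers":[0.3,0.3,0.3,0.3,0.3]}'
python3 -m crank '{"travel":[[0,0,0],[0,0,0],[0,0,0],[0,0,0],[0,0,0]],"turn":[[0,0,0],[0,0,0],[0,0,0],[0,0,0],[0,0,0]],"fingers":[0.3,0.3,0.3,0.3,0.3]}'
python3 f.py wrist,side mouth 46 17 21 661 193.5 small 97 14 23 661 193.5
```

```text
clock: 28.6
position: [661.3, 194.3, 137.1]
ee_rot: [-0.001, 0.0, 1.0, -0.0]
force: [0.3, -0.0, -2.1]
grip_width: 44.9
grasp_force: 51.5
clock: 29.02
position: [662.8, 194.7, 140.1]
ee_rot: [0.001, 0.0, 1.0, 0.0]
force: [-0.4, 0.4, -1.8]
grip_width: 44.7
grasp_force: 51.5
tcp [662.8 194.7 140.1] tilt [0.0016 0.0003] w 44.7 gf 51.5 F [-0.4  0.4 -1.8] t 29.0167
wrist mouth 652 c [661.2 193.9] z 46.2 slope [0.043 0.005]
wrist small 6028 c [661.4 194.1] z 98.1 slope [0.014 0.   ]
side mouth 68 c [659.3 193.3] z 43.8 slope [-0.02   0.002]
side small 105 c [660.7 195.4] z 97.9 slope [0.1   0.007]
```

```bash
python3 -m crank '{"travel":[[0,-0.0003,0.004],[0,-0.0003,0.008],[0,-0.0003,0.012],[0,-0.0003,0.016],[0,-0.0003,0.018]],"turn":[[0,0,0],[0,0,0],[0,0,0],[0,0,0],[0,0,0]],"fingers":[0.3,0.3,0.3,0.3,0.3]}'
python3 -m crank '{"travel":[[0,0,0],[0,0,0],[0,0,0],[0,0,0],[0,0,0]],"turn":[[0,0,0],[0,0,0],[0,0,0],[0,0,0],[0,0,0]],"fingers":[0.3,0.3,0.3,0.3,0.3]}'
python3 f.py wrist,side small 80 14 23 661 193.5
```

```text
clock: 29.53
position: [662.1, 194.2, 122.3]
ee_rot: [-0.0, 0.0, 1.0, -0.0]
force: [-15.1, -3.6, 26.0]
grip_width: 44.6
grasp_force: 53.8
clock: 29.95
position: [662.3, 194.3, 122.3]
ee_rot: [-0.0, 0.0, 1.0, -0.0]
force: [-6.3, -1.5, 10.5]
grip_width: 44.8
grasp_force: 52.6
tcp [662.3 194.3 122.3] tilt [-0.     -0.0001] w 44.8 gf 52.6 F [-6.3 -1.5 10.5] t 29.95
wrist small 6021 c [660.9 193.6] z 80.4 slope [0.013 0.   ]
side small 101 c [659.  193.7] z 79.7 slope [0.05  0.004]
```

Seated (top 80.4). Release, rise, back off and check everything.

```bash
python3 -m crank '{"travel":[[0,0,0],[0,0,0],[0,0,0],[0,0,-0.01],[0,0,-0.025]],"turn":[[0,0,0],[0,0,0],[0,0,0],[0,0,0],[0,0,0]],"fingers":[1,1,1,1,1]}'
python3 -m crank '{"travel":[[0,0,-0.03],[0,0,-0.06],[0,0,-0.09],[0,0,-0.11],[0.02,0,-0.12]],"turn":[[0,0,0],[0,0,0],[0,0,0],[0,0,0],[0,0,0]],"fingers":[1,1,1,1,1]}'
python3 -m crank '{"travel":[[0.03,0,0],[0.06,0,0],[0.1,0,0],[0.13,0,0],[0.15,0,0]],"turn":[[0,0,0],[0,0,0],[0,0,0],[0,0,0],[0,0,0]],"fingers":[1,1,1,1,1]}'
python3 -m crank '{"travel":[[0,0,0],[0,0,0],[0,0,0],[0,0,0],[0,0,0]],"turn":[[0,0,0],[0,0,0],[0,0,0],[0,0,0],[0,0,0]],"fingers":[1,1,1,1,1]}'
python3 f.py top,side:s9.png small 80 14 23 660 194 hood 168 26.5 29 660 -177; python3 b.py | egrep 'tub |meter|box'
```

```text
clock: 30.47
position: [660.9, 194.0, 144.4]
ee_rot: [-0.002, 0.0, 1.0, -0.0]
force: [0.3, -0.4, -0.0]
grip_width: 85.6
grasp_force: 0.0
clock: 30.88
position: [645.5, 194.2, 272.7]
ee_rot: [0.005, 0.001, 1.0, 0.001]
force: [1.6, -0.1, 0.5]
grip_width: 85.5
grasp_force: 0.0
clock: 31.3
position: [490.0, 194.5, 267.6]
ee_rot: [0.001, -0.0, 1.0, 0.0]
force: [0.1, -0.9, 0.2]
grip_width: 85.0
grasp_force: 0.0
clock: 31.72
position: [493.1, 194.2, 266.4]
ee_rot: [0.0, 0.0, 1.0, 0.0]
force: [0.2, -0.3, 0.8]
grip_width: 85.0
grasp_force: 0.0
tcp [493.1 194.2 266.4] tilt [0.0005 0.0001] w 85.0 gf 0.0 F [ 0.2 -0.3  0.8] t 31.7167
top small 251 c [658.9 195. ] z 80.3 slope [0.023 0.009]
top hood 166 c [ 659.3 -175.6] z 167.5 slope [0.003 0.01 ]
side small 143 c [658.7 193.3] z 78.9 slope [0.019 0.042]
side hood 224 c [ 660.5 -176.6] z 166.0 slope [ 0.003 -0.007]
tub 164 mean [576.1  -5.2  52.3] circ 576.8 -4.9 16.1
meter 591 mean [657.4   2.7  22.5] circ 658.2 3.6 39.7
box few 0
```

View pics/s9.png

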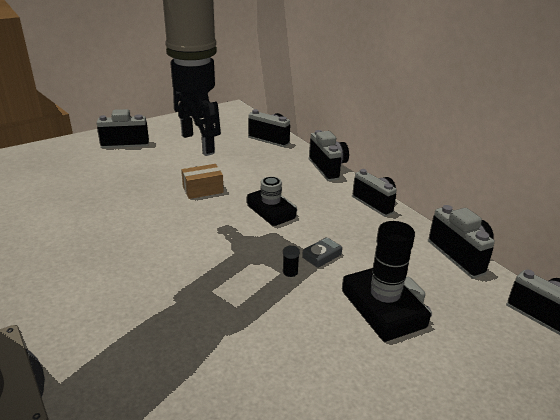

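The stack at (390,260) stands upright, the short lens at (271,188) is seated, and the film box (203,180), tub and meter have not moved. Handing in.

```bash
python3 -c "
from station import env
print(env.close_job())"
```

```text
the job is handed in; nothing more can be done
None
```

I seated all four parts, released them and handed the job in at about 32 s; seated heights measured within about 1 mm and all parts upright, and the light meter, film tub and film box are where they were, but the hand-in returned no verdict.

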